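# Fit a carrier plate into the clip bracket

## Task

Draw the black carrier plate out from under the white bench riser (its copper tongue shows in front) until the orange handle is well clear of the roof, and let go of it, lying flat on the bench. Then pick it up again (the orange handle is there for that) and press its two ears down between the spring clips of the blue bracket, tongue in the copper fork, until it sits flat on the base. Let go, and leave the other things where they are.

Things in the scene. Friction and masses are not known exactly. Their poses are not given: they have to be found in the camera images.
- plate_center (a point): carrier plate, the thing to fit: black plate 84 (x) x 120 (y) x 8 mm, about 0.3 kg, lying flat. At the middle of each y end a steel ear sticks out 16 mm, 30 mm wide in x, 8 mm thick (152 mm over the ears). Its orange handle stands on the top; its copper tongue points along its own -x. This point is the middle of the black plate, half-way through its thickness (4 mm above its underside)
- plate_handle (a point): the carrier plate's orange handle: upright block 16 mm thick (y), 40 mm long (x), from 8 to 46 mm above the plate's underside, over the middle of the plate. This point is on its middle, 31 mm above the underside, a good height to pinch it (along y)
- plate_tongue (a point): the carrier plate's copper tongue: upright fin 10 mm thick (y), from 42 to 88 mm out along the plate's -x, from the underside to 32 mm above it. This point is inside it, 68 mm out from the plate's middle and 24 mm above the underside; pinch it here along y
- riser_front (a point): white low bench riser, fixed on the bench: roof 150 (x) x 206 (y) mm, 57 to 64 mm above the bench, on side walls 194 mm apart and a back wall. This point: middle of the roof's front edge, top face; x points inwards, things are drawn out along -x. The plate starts on the bench under it, turned within 6 deg of it; tongue out in front, handle under the roof
- bracket_seat (a point): clip bracket, fixed on the bench: aluminium base 130 (x) x 210 (y) x 8 mm, a blue slot tower at each y end, a copper fork at its -x side, a low blue lip 47 mm out at +x. This point is where plate_center lies, and its axes as the plate's lie, when the plate is home: flat on the base, tongue in the fork, 12 mm above the bench
- slot (a point): slot in the bracket's +y tower (the -y one mirrors it), at the base's top, 72 mm from the seat point. Open upwards and inwards. Towers: 42 mm above the bench, starting 64 mm from the middle; end wall inside at 79.5 mm, 3.5 mm beyond the ear. An ear goes down between two clips until it lies on the base
- clips (a point): mouth of the +y slot, 44 mm above the bench. Two steel leaf clips face one another along x, 38 mm apart here, narrowing to 26 mm at 21 mm above the bench, vertical below. Each yields outwards, 1.1 N per mm, so the 30 mm ears meet them when the plate's underside is about 28 mm above the bench; all four together need about 10 N (up to 20 N) of push, and hold the plate by friction
- fork (a point): copper contact fork of the bracket, this point between its tines, at their tops, 44 mm above the bench, 72 mm from the seat point along -x. Tines 18 mm apart, 56 to 88 mm out along -x; the tongue goes down between them, with no room for fingers beside it
- dish: bystander: glass petri dish, 64 mm across, 14 mm high, standing on the riser's top; origin at the centre of its underside
- wash_bottle: bystander: white bottle with red cap, 64 mm across, 170 mm high; origin at the centre of its underside
- amber_jar: bystander: amber glass jar, 48 mm across, 70 mm high; origin at the centre of its underside
- beaker: bystander: open glass beaker, 70 mm across, 90 mm high; origin at the centre of its underside
- meter: bystander: yellow multimeter lying on its back, 150 x 78 x 40 mm, long along its x; origin at the centre of its underside (of its length and width)
- screwdriver: bystander: screwdriver, 180 mm long, lying along its x; origin at about its middle
- cover_plate: bystander: bare aluminium cover plate with a black middle, 85 x 120 x 8 mm, no ears: not the one to fit; origin at the centre of its underside (of its length and width)

How it is judged:
By the outcome, as a careful person would: the job done as asked, in the order asked, and still so for the second after the job is handed in, with the robot touching nothing.
It also fails if it takes over 61 s, if anything falls off the work surface, if the arm or the gripper's body presses on something with over 40 N, if the wrist force passes 120 N, or if a joint passes its speed limit or range.

## Robot

A 6-joint arm with a two-finger parallel gripper is mounted at the origin on the work surface. World frame = base frame: x ahead of the robot, y to its left, z up, the work surface at z = 0. Lengths are in mm, angles in rad, forces in N, time in s.
With the tool pointing down it reaches from about 275 to 850 mm from the base axis. Payload 5.2 kg.
Tool frame: the origin (TCP) lies midway between the tips of the shut fingers; the grasp point (between the pads) lies env.grip_point_offset behind it (env.grip_point_offset is the distance from the TCP to the grasp point, in mm); z points along the fingers, y is the line along which they close (so a half turn about z gives the same grasp; the last joint's range is limited). The gripper opens to 85 mm and grips with 20 to 120 N. Pads are 22 mm wide; open, the fingers measure 114 mm over their backs; the gripper's body (76 mm by 85 mm) begins 54 mm behind the grasp point. The pads swing forward as they close: fully open they stand 13 mm farther back than shut.
Start: joints at [-1.314, 0.259, 1.535, -0, 1.348, -0.203], TCP at [244.093, -492.873, 231.31] pointing down, gripper open.
Joint ranges: [-3.14, 3.14], [-0.91, 2.08], [0.19, 2.58], [-1.22, 4.36], [0.22, 2.71], [-3.12, 3.12]. Speed limits (rad/s): [2.57, 2.57, 3.14, 3.14, 3.14, 3.14].

## Interface

Orientations are given as [roll, pitch, yaw] about the fixed x, y, z axes, in that order (R = Rz(yaw) Ry(pitch) Rx(roll)).
In Python, from cell import env gives the robot as it stands.
- The arm moves only by the tool carry_out, never from a script. Its argument "moves" is a list of rows, each an object of numbers: "rx", "ry", "rz": the turn, a rotation vector about the tool's x, y, z in rad; "x", "y", "z": the shift along the tool's x, y, z in cm; "jaw": the opening in per cent of the stroke, from 0 (shut) to 100 (fully open). In form: [{"rx": .., "ry": .., "rz": .., "x": .., "y": .., "z": .., "jaw": ..}, ...]. A call has 1 to 5 rows; each row shifts and turns the commanded pose from where the row before left it, along the tool's axes as they then stand; what a row does not reach is not made up. A row lasts 1/8 s, in which the tool goes at most 62.5 mm and 10.7 degrees, less where a joint would pass 70% of its speed; a pose out of reach is approached as far as the arm can. A call is refused whole if a number of a shift passes 6.25 or a number of a turn 0.188, either way. A call with a gripper value outside its range is refused whole. The fingers move at their own pace and stop on an object; the grip force is fixed at half the most. Time passes only in rows, so rows that do not move let the fingers close. It gives the time, the measured TCP pose, the force, the opening and the grip force at its end, in the units of the state.
- env.read_state(): the state, without advancing time (a new reading comes with each control period).
- env.read_camera(name): name is "scene" or "top" or "wrist"; returns the picture (480x640x3 uint8, red, green, blue); there is no depth.
- env.get_calibration(name): a dict with "camera_matrix" (3x3 intrinsics, pixels), "k1" (the pictures are not rectified: a ray, as slopes to the right and down, at radius r is drawn at 1 + k1 r^2 times it, then the intrinsics apply), "xyz" and "rotation" of the camera in the world. Camera axes: x right, y up, looking along -z (the intrinsics and any distortion apply to the point x, -y, -z); pixel columns grow to the right and rows downward; lengths in mm; the calibration is good to about 2 mm. A picture is of the moment at which its call begins: read the wrist's pose just before it. get_calibration takes no time and is no camera call; for the wrist camera it gives the pose at the moment of the call.
- env.sign_off(): hands the job in; it is judged then, once.
Trained networks look in the newest picture that a camera, given by its name, has taken for a name from the list of things; names that differ only in an ending like _2 or _b are one class to them, and where a whole thing is asked for, a point or a joint stands for the part that bears it (a point fixed in the world has none). Each returns a list of dicts, best first, with "score" (0 to 1); they miss things now and then, are a little off and sometimes report something else, mostly with a low value. They report only what shows in the picture. A call takes as long as a camera call.
- env.boxes_of(camera, label): "at" ([column, row] in pixels, amid what is visible of it).
The state is a dict: "t": time; "q": joint angles; "joint_velocities": joint speeds; "tau": joint torques, N m; "tcp_pos": TCP position; "eef_rot": TCP orientation; "contact_force": force on the tool from outside, world axes, zero at the start; "wrist_torque": the same for the moment, N m; "grip_width": opening from 0.0 (shut) to 1.0 (fully open); "gripper_force": force on a finger pad.
Only numpy, scipy, OpenCV 4.12 (cv2) and the standard library are available. Lean on these libraries where they do the work, as an engineer would, in place of code of your own. Each camera call takes 0.05 s, during which the arm holds its last target. There are 200 camera calls.

## Working session

There is one attempt and no reset: what is moved stays moved. The work goes in short steps, Python scripts to look and compute and a tool call to move; the robot and the scene stay as the last step left them, time stands still between calls to the robot, and variables do not carry over. Pictures are saved under pics/ and viewed, at most 10 in all, crops included, and the job is handed in when it is done.

Besides the shell and the picture viewer there is one more tool, called as name([rows], argument=value, ...), one row to a line, values as JSON. carry_out: Moves the arm, as the interface text tells. Its arguments: {"type":"object","properties":{"moves":{"type":"array"}},"required":["moves"]}

```bash
mkdir -p pics; ls; cat > h.py <<'E'
import numpy as np, cv2
from cell import env
def ray(cam,px,cal=None):
    c=cal or env.get_calibration(cam); K=np.array(c["camera_matrix"]); R=np.array(c["rotation"]); 
    p=(np.array(px,float)-[K[0,2],K[1,2]])/[K[0,0],K[1,1]]
    s=p.copy()
    for _ in range(20): s=p/(1+c["k1"]*(s@s))
    return np.array(c["xyz"],float), R@np.array([s[0],-s[1],-1.])
def at_z(cam,px,z,cal=None):
    o,d=ray(cam,px,cal); return o+d*(z-o[2])/d[2]
def proj(cam,P,cal=None):
    c=cal or env.get_calibration(cam); K=np.array(c["camera_matrix"]); R=np.array(c["rotation"])
    v=R.T@(np.array(P,float)-c["xyz"]); s=np.array([v[0],-v[1]])/-v[2]; s=s*(1+c["k1"]*(s@s))
    return K[:2,:2]@s+K[:2,2]
def save(cam,name):
    im=env.read_camera(cam); cv2.imwrite(f"pics/{name}.png",im[:,:,::-1]); return im
E
python3 - <<'E'
from h import *
print(env.read_state(), env.grip_point_offset)
a=[save(c,c+"0") for c in("scene","top")]
H={"plate_tongue":24,"riser_front":64,"bracket_seat":12,"slot":8,"clips":44,"fork":44,"plate_center":4,"plate_handle":31,"wash_bottle":85,"amber_jar":35,"beaker":45,"meter":20,"screwdriver":10,"cover_plate":8,"dish":70}
for c in("scene","top"):
    print(c,env.get_calibration(c)["xyz"])
    for l,z in H.items():
        for d in env.boxes_of(c,l)[:3]:
            print(l,round(d["score"],2),np.round(d["at"]),at_z(c,d["at"],z).round(0))
E
```

```text
pics
{'t': 0.0, 'q': array([-1.31384869e+00,  2.59332238e-01,  1.53610575e+00,  1.61797862e-05,
        1.34799695e+00, -2.02812993e-01]), 'joint_velocities': array([-2.29916972e-03, -1.66424589e-03, -4.67709561e-04, -1.95638940e-03,
        2.30455848e-05,  5.11337972e-04]), 'tau': array([ 4.17924830e-04, -4.46022785e+01, -2.90571320e+01, -2.36955339e-04,
        1.18091263e-02,  6.85094818e-06]), 'tcp_pos': array([ 243.93412094, -492.34810798,  230.47139376]), 'eef_rot': array([-3.13979131e+00, -3.86531296e-04,  4.59756687e-01]), 'contact_force': array([0.83483617, 0.54791881, 0.13470103]), 'wrist_torque': array([-0.01739229, -0.00779639, -0.01794487]), 'gripper_force': 0.0, 'grip_width': 0.9964335837928776} 18.700000000000003
scene [1250.94237915 -528.27911739 1213.02325198]Traceback (most recent call last):
  File "<stdin>", line 9, in <module>
  File "h.py", line 10, in at_z
    o,d=ray(cam,px,cal); return o+d*(z-o[2])/d[2]
                                             ~^^^
IndexError: invalid index to scalar variable.
```

```bash
sed -i 's/R=np.array(c\["rotation"\])/R=rot(c["rotation"])/' h.py; cat >> h.py <<'E'
from scipy.spatial.transform import Rotation as Ro
def rot(r):
    r=np.array(r,float); return r if r.shape==(3,3) else Ro.from_euler("xyz",r).as_matrix()
E
python3 - <<'E'
from h import *
print(env.get_calibration("scene"),env.get_calibration("wrist"))
H={"plate_tongue":24,"riser_front":64,"bracket_seat":12,"slot":8,"clips":44,"fork":44,"plate_center":4,"plate_handle":31,"wash_bottle":85,"amber_jar":35,"beaker":45,"meter":20,"screwdriver":10,"cover_plate":8,"dish":70}
for c in("scene","top"):
    print(c,env.get_calibration(c)["xyz"])
    for l,z in H.items():
        for d in env.boxes_of(c,l)[:2]:
            print(l,round(d["score"],2),np.round(d["at"]),at_z(c,d["at"],z).round(0))
E
```

```text
{'camera_matrix': array([[501.65249816,   0.        , 319.75005591],
       [  0.        , 501.65249816, 242.59587626],
       [  0.        ,   0.        ,   1.        ]]), 'k1': -0.07550632155816772, 'xyz': array([1250.94237915, -528.27911739, 1213.02325198]), 'rotation': array([0.66883016, 0.00695878, 0.91544097])} {'camera_matrix': array([[330.49192933,   0.        , 318.55526176],
       [  0.        , 330.49192933, 240.29201663],
       [  0.        ,   0.        ,   1.        ]]), 'k1': -0.05838034628307477, 'xyz': array([ 302.42590962, -464.51663796,  373.45342524]), 'rotation': array([-0.26371658,  0.00220279, -1.11127979])}
scene [1250.94237915 -528.27911739 1213.02325198]
riser_front 0.81 [386. 255.] [680. 140.  64.]
bracket_seat 0.63 [279. 319.] [ 636. -207.   12.]
bracket_seat 0.6 [160. 285.] [ 333. -417.   12.]
slot 0.66 [279. 320.] [ 635. -207.    8.]
fork 0.63 [278. 320.] [ 652. -218.   44.]
fork 0.47 [285. 220.] [376.  -1.  44.]
plate_center 0.44 [427. 181.] [500. 499.   4.]
plate_center 0.39 [371. 229.] [544. 208.   4.]
plate_handle 0.46 [376. 225.] [556. 214.  31.]

[... 687 characters left out ...]
0.57 [409. 214.] [ 638. -201.   12.]
slot 0.85 [415. 214.] [ 638. -216.    8.]
clips 0.66 [411. 212.] [ 635. -199.   44.]
fork 0.84 [410. 214.] [ 631. -197.   44.]
plate_center 0.56 [239. 236.] [588. 207.   4.]
plate_center 0.35 [509. 237.] [ 579. -443.    4.]
plate_handle 0.77 [241. 238.] [580. 199.  31.]
wash_bottle 0.88 [132. 254.] [539. 430.  85.]
amber_jar 0.59 [333. 158.] [769. -21.  35.]
beaker 0.82 [510. 238.] [ 572. -425.   45.]
meter 0.79 [507. 342.] [ 334. -415.   20.]
screwdriver 0.68 [324. 341.] [339.   8.  10.]
cover_plate 0.92 [138. 338.] [352. 440.   8.]
cover_plate 0.57 [252. 180.] [725. 177.   8.]
dish 0.94 [251. 181.] [706. 171.  70.]
dish 0.17 [239. 234.] [582. 197.  70.]
```

View pics/top0.png

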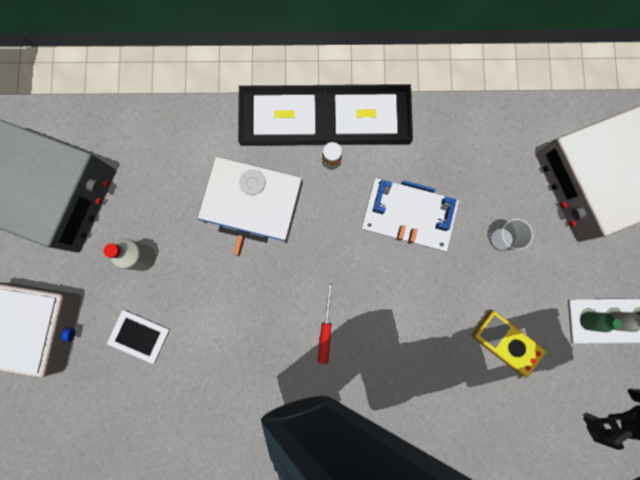

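View pics/scene0.png

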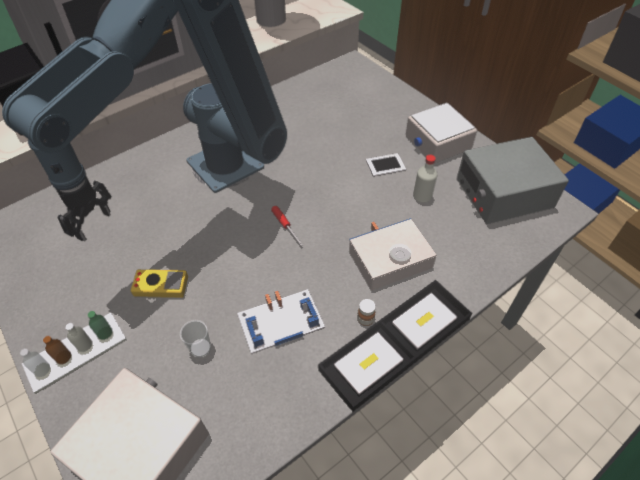

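The top view shows the riser (corners about 218,158 / 301,178 / 286,242 / 199,220) with the copper tongue at (239,244), and the bracket (374,178 / 460,198 / 446,250 / 362,230) with fork tines at (402,233) and (413,236). The screwdriver is at (326,330). The scene view agrees.

```bash
python3 - <<'E'
from h import *
im=cv2.imread("pics/top0.png"); hsv=cv2.cvtColor(im,cv2.COLOR_BGR2HSV)
def blobs(m,box,zz,n=3,fill=True):
    x0,y0,x1,y1=box; k=np.zeros(m.shape,np.uint8); k[y0:y1,x0:x1]=m[y0:y1,x0:x1]
    cs,_=cv2.findContours(k,cv2.RETR_EXTERNAL,cv2.CHAIN_APPROX_NONE)
    for c in sorted(cs,key=cv2.contourArea)[::-1][:n]:
        if cv2.contourArea(c)<8: continue
        W=np.array([at_z("top",p[0],zz)[:2] for p in c],np.float32)
        (cx,cy),(w,h),a=cv2.minAreaRect(W); print(np.round([cx,cy,w,h,a],1),cv2.boundingRect(c))
w=((hsv[...,2]>170)&(hsv[...,1]<60)).astype(np.uint8)
print("riser");blobs(w,(180,148,312,250),64,1)
print("brk");
w2=((hsv[...,2]>170)|(hsv[...,1]>90)).astype(np.uint8); blobs(w2,(350,165,475,262),8,2)
cop=((hsv[...,0]<16)&(hsv[...,1]>110)&(hsv[...,2]>90)).astype(np.uint8)
print("tongue");blobs(cop,(220,230,260,262),32,2)
print("fork");blobs(cop,(390,220,430,250),44,3)
blue=((hsv[...,0]>100)&(hsv[...,0]<130)&(hsv[...,1]>120)&(hsv[...,2]>60)).astype(np.uint8)
print("blue42");blobs(blue,(350,165,475,262),42,4)
big=np.hstack([cv2.resize(im[145:265,190:310],(400,400),interpolation=2),cv2.resize(im[155:275,350:470],(400,400),interpolation=2)])
cv2.imwrite("pics/c1.png",big)
E
```

```text
riser
[670.  175.3 207.2 151.4  75.3] (198, 156, 103, 84)
brk
[ 637.  -204.9  213.7  133.5   74.5] (362, 178, 98, 74)
[ 706.6 -227.4   78.1    8.7   73.9] (403, 181, 32, 11)
tongue
[564.3 204.8  11.4  46.4  76.7] (234, 235, 9, 20)
fork
[ 580.7 -201.7    9.5   30.3   74.1] (410, 229, 7, 13)
[ 588.4 -174.8    9.5   30.4   74.3] (398, 226, 7, 13)
blue42
[ 631.9 -282.6   26.6   76.    74.3] (438, 197, 18, 33)
[ 674.9 -133.5   25.6   75.    73.6] (374, 180, 18, 33)
[ 697.8 -219.4   75.6    7.2   74. ] (403, 181, 32, 11)
```

View pics/c1.png

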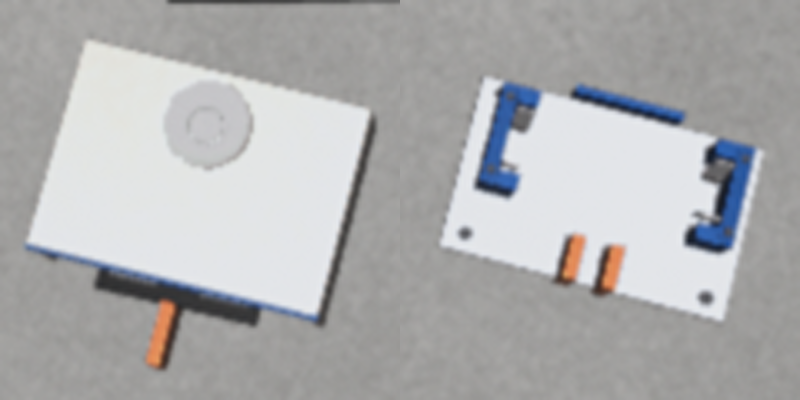

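Left crop: the riser with the plate's black front edge and the copper tongue in front. Right crop: the bracket, with its towers, fork and lip.

The sizes check out:
- **Riser:** 207x151.
- **Fork to tower middle:** 71.6 against 72 given.
- **Seat:** about (653.6, -208.1), yaw -16.05°.
- **Plate:** about (627.6, 190), yaw about -13.8°.
- **Riser front:** about (597.5, 194.3), yaw -14.7°.

Moving over the tongue now.

carry_out([
  {"rz": 0.175},
  {"rz": 0.175},
  {"rz": 0.175},
  {"rz": 0.176},
  {"x": 1.1,"y": -5.5,"z": 0.5},
])

```text
invalid input at $.moves[0]: expected keys rx, ry, rz, x, y, z, jaw
```

carry_out([
  {"x": 1.0,"y": -5.5,"z": 0.5},
  {"x": 1.0,"y": -5.5,"z": 0.5},
  {"x": 1.0,"y": -5.5,"z": 0.5},
  {"x": 1.0,"y": -5.5,"z": 0.5},
  {"x": 1.0,"y": -5.5,"z": 0.5},
])

```text
invalid input at $.moves[0]: expected keys rx, ry, rz, x, y, z, jaw
```

carry_out([
  {"x": 1.0,"y": -5.5,"z": 0.5},
  {"x": 1.0,"y": -5.5,"z": 0.5},
  {"x": 1.0,"y": -5.5,"z": 0.5},
  {"x": 1.0,"y": -5.5,"z": 0.5},
  {"x": 1.0,"y": -5.5,"z": 0.5},
])

```text
invalid input at $.moves[0]: expected keys rx, ry, rz, x, y, z, jaw
```

carry_out([
  {"rx": 0,"ry": 0,"rz": 0.175,"x": 0,"y": 0,"z": 0,"jaw": 100},
  {"rx": 0,"ry": 0,"rz": 0.175,"x": 0,"y": 0,"z": 0,"jaw": 100},
  {"rx": 0,"ry": 0,"rz": 0.175,"x": 0,"y": 0,"z": 0,"jaw": 100},
  {"rx": 0,"ry": 0,"rz": 0.176,"x": 0,"y": 0,"z": 0,"jaw": 100},
  {"rx": 0,"ry": 0,"rz": 0,"x": 1,"y": -5.5,"z": 0.5,"jaw": 100},
])

```text
t: 2.33
tcp_pos: [266.3, -444.3, 226.3]
eef_rot: [3.139, -0.001, -0.247]
contact_force: [0.8, 0.1, 0.2]
grip_width: 0.997
gripper_force: 0.0
```

carry_out([
  {"rx": 0,"ry": 0,"rz": 0,"x": 1,"y": -5.5,"z": 0.5,"jaw": 100},
  {"rx": 0,"ry": 0,"rz": 0,"x": 1,"y": -5.5,"z": 0.5,"jaw": 100},
  {"rx": 0,"ry": 0,"rz": 0,"x": 1,"y": -5.5,"z": 0.5,"jaw": 100},
  {"rx": 0,"ry": 0,"rz": 0,"x": 1,"y": -5.5,"z": 0.5,"jaw": 100},
  {"rx": 0,"ry": 0,"rz": 0,"x": 1,"y": -5.5,"z": 0.5,"jaw": 100},
])

```text
t: 2.95
tcp_pos: [381.8, -185.2, 201.5]
eef_rot: [3.141, -0.001, -0.242]
contact_force: [1.1, -0.9, 0.4]
grip_width: 0.999
gripper_force: 0.0
```

carry_out([
  {"rx": 0,"ry": 0,"rz": 0,"x": 1,"y": -5.5,"z": 0.5,"jaw": 100},
  {"rx": 0,"ry": 0,"rz": 0,"x": 1,"y": -5.5,"z": 0.5,"jaw": 100},
  {"rx": 0,"ry": 0,"rz": 0,"x": 1,"y": -5.5,"z": 0.5,"jaw": 100},
  {"rx": 0,"ry": 0,"rz": 0,"x": 1,"y": -5.5,"z": 0.5,"jaw": 100},
  {"rx": 0,"ry": 0,"rz": 0,"x": 1,"y": -5.5,"z": 0.5,"jaw": 100},
])

```text
t: 3.58
tcp_pos: [496.2, 70.2, 176.4]
eef_rot: [3.142, -0.001, -0.241]
contact_force: [1.3, -0.8, 1.1]
grip_width: 1.0
gripper_force: 0.0
```

carry_out([
  {"rx": 0,"ry": 0,"rz": 0,"x": 1,"y": -4.8,"z": 1,"jaw": 100},
  {"rx": 0,"ry": 0,"rz": 0,"x": 1,"y": -4.8,"z": 1,"jaw": 100},
  {"rx": 0,"ry": 0,"rz": 0,"x": 1,"y": -4.8,"z": 1,"jaw": 100},
  {"rx": 0,"ry": 0,"rz": 0,"x": 0,"y": 0,"z": 0,"jaw": 100},
  {"rx": 0,"ry": 0,"rz": 0,"x": 0,"y": 0,"z": 0,"jaw": 100},
])

```text
t: 4.2
tcp_pos: [558.5, 200.7, 146.0]
eef_rot: [3.141, 0.001, -0.24]
contact_force: [-0.5, -0.1, -0.2]
grip_width: 1.003
gripper_force: 0.0
```

```bash
python3 - <<'E'
from h import *
cal=env.get_calibration("wrist"); im=save("wrist","w1"); s=env.read_state()
print(s["tcp_pos"],s["eef_rot"],cal["xyz"],cal["rotation"])
hsv=cv2.cvtColor(im,cv2.COLOR_RGB2HSV)
cop=((hsv[...,0]<18)&(hsv[...,1]>110)&(hsv[...,2]>90)).astype(np.uint8)
cs,_=cv2.findContours(cop,cv2.RETR_EXTERNAL,cv2.CHAIN_APPROX_NONE)
for c in sorted(cs,key=cv2.contourArea)[::-1][:3]:
    W=np.array([at_z("wrist",p[0],32,cal)[:2] for p in c],np.float32); print(cv2.boundingRect(c),np.round(np.hstack([np.ravel(v) for v in cv2.minAreaRect(W)]),1))
for l,z in(("plate_tongue",24),("plate_handle",31),("riser_front",64)):
    for d in env.boxes_of("wrist",l)[:1]: print(l,d,at_z("wrist",d["at"],z,cal))
E
```

```text
[558.57857888 200.22188204 146.3986167 ] [ 3.14099518e+00  2.93160253e-04 -2.41449353e-01] [621.95390578 184.17359472 288.65062352] [-2.65236997e-01 -4.56654825e-04 -1.81153480e+00]
(303, 203, 12, 56) [563.5 206.8   9.   45.2  76. ]
(304, 199, 1, 1) [589.3 203.7   0.    0.    0. ]
plate_tongue {'at': [309.2, 224.4], 'score': 0.7} [567.03948854 205.42233481  24.        ]
plate_handle {'at': [308.2, 225.4], 'score': 0.92} [567.89079815 205.83598626  31.        ]
riser_front {'at': [319.9, 100.7], 'score': 0.77} [652.08277059 175.78795817  64.        ]
```

View pics/w1.png

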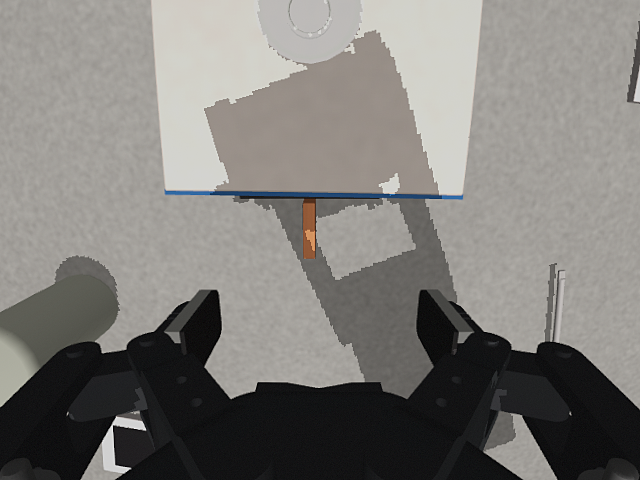

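The tongue shows at (309,230), parallel to the tool's x. The riser's blue front edge is at row 193 and the bottle is off to the left, clear. The wrist and top cameras agree on the tongue to 2 mm. Going down.

carry_out([
  {"rx": 0,"ry": 0,"rz": 0,"x": 0.1,"y": -0.65,"z": 4.5,"jaw": 100},
  {"rx": 0,"ry": 0,"rz": 0,"x": 0,"y": 0,"z": 5,"jaw": 100},
  {"rx": 0,"ry": 0,"rz": 0,"x": 0,"y": 0,"z": 3,"jaw": 100},
  {"rx": 0,"ry": 0,"rz": 0,"x": 0,"y": 0,"z": 1.4,"jaw": 100},
  {"rx": 0,"ry": 0,"rz": 0,"x": 0,"y": 0,"z": 0,"jaw": 100},
])

```text
t: 5.03
tcp_pos: [561.4, 206.5, 7.2]
eef_rot: [3.141, 0.001, -0.242]
contact_force: [0.0, -0.3, -0.4]
grip_width: 1.001
gripper_force: 0.0
```

carry_out([
  {"rx": 0,"ry": 0,"rz": 0,"x": 0,"y": 0,"z": 0,"jaw": 0},
  {"rx": 0,"ry": 0,"rz": 0,"x": 0,"y": 0,"z": 0,"jaw": 0},
  {"rx": 0,"ry": 0,"rz": 0,"x": 0,"y": 0,"z": 0,"jaw": 0},
  {"rx": 0,"ry": 0,"rz": 0,"x": 0,"y": 0,"z": 0,"jaw": 0},
  {"rx": 0,"ry": 0,"rz": 0,"x": 0,"y": 0,"z": 0,"jaw": 0},
])

```text
t: 5.65
tcp_pos: [561.8, 207.3, 7.9]
eef_rot: [-3.141, -0.001, -0.241]
contact_force: [-1.5, 0.9, 4.9]
grip_width: 0.103
gripper_force: 59.4
```

carry_out([
  {"rx": 0,"ry": 0,"rz": 0,"x": -1,"y": 0,"z": 0,"jaw": 0},
  {"rx": 0,"ry": 0,"rz": 0,"x": -2,"y": 0,"z": 0,"jaw": 0},
  {"rx": 0,"ry": 0,"rz": 0,"x": -2,"y": 0,"z": 0,"jaw": 0},
  {"rx": 0,"ry": 0,"rz": 0,"x": -2,"y": 0,"z": 0,"jaw": 0},
  {"rx": 0,"ry": 0,"rz": 0,"x": -2,"y": 0,"z": 0,"jaw": 0},
])

```text
t: 6.28
tcp_pos: [474.3, 228.9, 7.9]
eef_rot: [-3.141, -0.002, -0.241]
contact_force: [2.2, -0.0, 1.9]
grip_width: 0.105
gripper_force: 59.2
```

carry_out([
  {"rx": 0,"ry": 0,"rz": 0,"x": -2,"y": 0,"z": 0,"jaw": 0},
  {"rx": 0,"ry": 0,"rz": 0,"x": 0,"y": 0,"z": 0,"jaw": 0},
  {"rx": 0,"ry": 0,"rz": 0,"x": 0,"y": 0,"z": 0,"jaw": 0},
  {"rx": 0,"ry": 0,"rz": 0,"x": 0,"y": 0,"z": 0,"jaw": 100},
  {"rx": 0,"ry": 0,"rz": 0,"x": 0,"y": 0,"z": 0,"jaw": 100},
])

```text
t: 6.9
tcp_pos: [454.1, 233.3, 7.1]
eef_rot: [3.141, 0.001, -0.241]
contact_force: [-0.5, 0.3, -0.1]
grip_width: 0.522
gripper_force: 0.0
```

carry_out([
  {"rx": 0,"ry": 0,"rz": 0,"x": 0,"y": 0,"z": 0,"jaw": 100},
  {"rx": 0,"ry": 0,"rz": 0,"x": 0,"y": 0,"z": 0,"jaw": 100},
  {"rx": 0,"ry": 0,"rz": 0,"x": 0,"y": 0,"z": -4,"jaw": 100},
  {"rx": 0,"ry": 0,"rz": 0,"x": 0,"y": 0,"z": -5,"jaw": 100},
  {"rx": 0,"ry": 0,"rz": 0,"x": 0,"y": 0,"z": -5,"jaw": 100},
])

```text
t: 7.52
tcp_pos: [454.4, 233.2, 148.5]
eef_rot: [3.141, 0.001, -0.241]
contact_force: [0.9, 0.8, -0.6]
grip_width: 0.997
gripper_force: 0.0
```

```bash
cat > loc.py <<'E'
from h import *
def orange(cam,name,box=None,z=46,n=3):
    cal=env.get_calibration(cam); im=save(cam,name)
    hsv=cv2.cvtColor(im,cv2.COLOR_RGB2HSV)
    m=((hsv[...,0]<24)&(hsv[...,1]>110)&(hsv[...,2]>90)).astype(np.uint8)
    if box: k=np.zeros_like(m); x0,y0,x1,y1=box; k[y0:y1,x0:x1]=m[y0:y1,x0:x1]; m=k
    cs,_=cv2.findContours(m,cv2.RETR_EXTERNAL,cv2.CHAIN_APPROX_NONE)
    for c in sorted(cs,key=cv2.contourArea)[::-1][:n]:
        for zz in (z,32):
            W=np.array([at_z(cam,p[0],zz,cal)[:2] for p in c],np.float32)
            print(cam,zz,cv2.boundingRect(c),im[c[:,0,1],c[:,0,0]].mean(0).round(),np.round(np.hstack([np.ravel(v) for v in cv2.minAreaRect(W)]),1))
E
python3 - <<'E'
from loc import *
s=env.read_state(); print(s["t"],s["tcp_pos"],s["eef_rot"],s["contact_force"])
orange("top","top2",(200,200,300,330)); orange("wrist","w2")
for c in("top","wrist"):
  for l,z in(("plate_tongue",24),("plate_handle",31),("plate_center",8)):
    for d in env.boxes_of(c,l)[:1]: print(c,l,d,at_z(c,d["at"],z))
E
```

```text
7.525 [454.38212435 233.1718688  148.49260193] [ 3.14122029e+00  7.18683739e-04 -2.41453343e-01] [ 0.88942015  0.78144364 -0.62851812]
top 46 (227, 255, 11, 19) [123.  63.  39.] [517.4 216.1  17.3  41.1  76.8]
top 32 (227, 255, 11, 19) [123.  63.  39.] [518.5 218.8  17.6  41.6  76.8]
top 46 (226, 282, 4, 6) [121.  70.  49.] [471.1 225.4  11.4   6.8   0.8]
top 32 (226, 282, 4, 6) [121.  70.  49.] [471.6 228.2  11.6   6.9   0.8]
wrist 46 (561, 251, 35, 91) [148.  32.  27.] [353.1  29.6  26.6  87.1  83.5]
wrist 32 (561, 251, 35, 91) [148.  32.  27.] [343.9  19.2  28.1  91.9  83.5]
wrist 46 (311, 131, 21, 54) [161.  79.  19.] [517.3 217.4  15.1  38.6  76.2]
wrist 32 (311, 131, 21, 54) [161.  79.  19.] [517.2 217.4  16.   40.7  76.2]
wrist 46 (316, 210, 12, 54) [143.  88.  57.] [458.2 231.4   8.8  43.1  76.1]
wrist 32 (316, 210, 12, 54) [143.  88.  57.] [454.8 232.2   9.3  45.5  76.1]
top plate_tongue {'at': [237.4, 264.9], 'score': 0.92} [517.26308948 207.37265591  24.        ]
top plate_handle {'at': [233.7, 266.2], 'score': 0.74} [513.79492254 214.65805753  31.        ]
top plate_center {'at': [235.7, 266.0], 'score': 0.72} [515.90934188 214.25834588   8.        ]
wrist plate_tongue {'at': [319.2, 160.8], 'score': 0.95} [509.48688159 217.63647677  24.        ]
wrist plate_handle {'at': [321.1, 157.6], 'score': 0.97} [511.40247537 215.57124846  31.        ]
wrist plate_center {'at': [322.1, 157.0], 'score': 0.57} [511.16297356 214.58776044   8.        ]
```

View pics/w2.png

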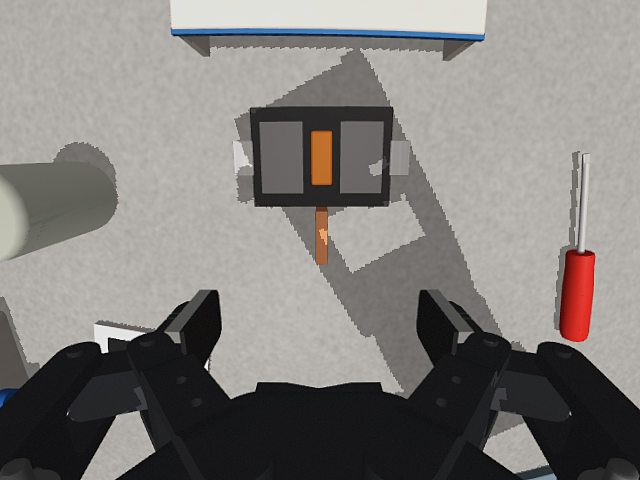

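The plate lies flat and free, with the handle at (321,158) about 60 mm in front of the roof edge (row 36). It is aligned with the tool. Now gripping the handle.

carry_out([
  {"rx": 0,"ry": 0,"rz": 0,"x": 3.3,"y": 0.1,"z": 0,"jaw": 100},
  {"rx": 0,"ry": 0,"rz": 0,"x": 3.2,"y": 0,"z": 3,"jaw": 100},
  {"rx": 0,"ry": 0,"rz": 0,"x": 0,"y": 0,"z": 5,"jaw": 100},
  {"rx": 0,"ry": 0,"rz": 0,"x": 0,"y": 0,"z": 4,"jaw": 100},
  {"rx": 0,"ry": 0,"rz": 0,"x": 0,"y": 0,"z": 1.6,"jaw": 100},
])

```text
t: 8.55
tcp_pos: [514.9, 216.2, 7.6]
eef_rot: [3.139, 0.006, -0.241]
contact_force: [-0.4, -0.1, -0.1]
grip_width: 0.996
gripper_force: 0.0
```

carry_out([
  {"rx": 0,"ry": 0,"rz": 0,"x": 0,"y": 0,"z": 0,"jaw": 100},
  {"rx": 0,"ry": 0,"rz": 0,"x": 0,"y": 0,"z": 0,"jaw": 0},
  {"rx": 0,"ry": 0,"rz": 0,"x": 0,"y": 0,"z": 0,"jaw": 0},
  {"rx": 0,"ry": 0,"rz": 0,"x": 0,"y": 0,"z": 0,"jaw": 0},
  {"rx": 0,"ry": 0,"rz": 0,"x": 0,"y": 0,"z": 0,"jaw": 0},
])

```text
t: 9.18
tcp_pos: [518.2, 217.1, 12.3]
eef_rot: [-3.141, -0.002, -0.241]
contact_force: [-0.6, 0.5, -1.0]
grip_width: 0.176
gripper_force: 58.7
```

carry_out([
  {"rx": 0,"ry": 0,"rz": 0,"x": 0,"y": 0,"z": 0,"jaw": 0},
  {"rx": 0,"ry": 0,"rz": 0,"x": 0,"y": 0,"z": -2,"jaw": 0},
  {"rx": 0,"ry": 0,"rz": 0,"x": 0,"y": 0,"z": -4,"jaw": 0},
  {"rx": 0,"ry": 0,"rz": 0,"x": 0,"y": 0,"z": -4,"jaw": 0},
  {"rx": 0,"ry": 0,"rz": 0,"x": 0,"y": 0,"z": -4,"jaw": 0},
])

```text
t: 9.8
tcp_pos: [516.7, 216.6, 151.8]
eef_rot: [3.141, 0.002, -0.241]
contact_force: [1.1, -0.3, -3.5]
grip_width: 0.183
gripper_force: 58.8
```

carry_out([
  {"rx": 0,"ry": 0,"rz": 0.039,"x": 0,"y": 0,"z": 0,"jaw": 0},
  {"rx": 0,"ry": 0,"rz": 0,"x": 1.5,"y": 2.5,"z": 0,"jaw": 0},
  {"rx": 0,"ry": 0,"rz": 0,"x": 2.5,"y": 3.8,"z": 0,"jaw": 0},
  {"rx": 0,"ry": 0,"rz": 0,"x": 2.5,"y": 3.8,"z": 0,"jaw": 0},
  {"rx": 0,"ry": 0,"rz": 0,"x": 2.5,"y": 3.8,"z": 0,"jaw": 0},
])

```text
t: 10.42
tcp_pos: [565.1, 57.2, 150.5]
eef_rot: [3.141, 0.002, -0.28]
contact_force: [0.8, 1.0, -3.3]
grip_width: 0.183
gripper_force: 59.1
```

carry_out([
  {"rx": 0,"ry": 0,"rz": 0,"x": 2.5,"y": 3.8,"z": 0,"jaw": 0},
  {"rx": 0,"ry": 0,"rz": 0,"x": 2.5,"y": 3.8,"z": 0,"jaw": 0},
  {"rx": 0,"ry": 0,"rz": 0,"x": 2.5,"y": 3.8,"z": 0,"jaw": 0},
  {"rx": 0,"ry": 0,"rz": 0,"x": 2.5,"y": 3.8,"z": 0,"jaw": 0},
  {"rx": 0,"ry": 0,"rz": 0,"x": 2.5,"y": 3.8,"z": 0,"jaw": 0},
])

```text
t: 11.05
tcp_pos: [632.8, -159.9, 150.3]
eef_rot: [-3.141, 0.002, -0.28]
contact_force: [0.1, 0.4, -3.2]
grip_width: 0.181
gripper_force: 59.1
```

carry_out([
  {"rx": 0,"ry": 0,"rz": 0,"x": 2,"y": 2.6,"z": 0,"jaw": 0},
  {"rx": 0,"ry": 0,"rz": 0,"x": 1.4,"y": 1.5,"z": 0,"jaw": 0},
  {"rx": 0,"ry": 0,"rz": 0,"x": 0,"y": 0,"z": 0,"jaw": 0},
  {"rx": 0,"ry": 0,"rz": 0,"x": 0,"y": 0,"z": 0,"jaw": 0},
  {"rx": 0,"ry": 0,"rz": 0,"x": 0,"y": 0,"z": 0,"jaw": 0},
])

```text
t: 11.68
tcp_pos: [654.1, -206.3, 151.1]
eef_rot: [-3.141, 0.001, -0.279]
contact_force: [0.4, 0.7, -2.7]
grip_width: 0.179
gripper_force: 59.0
```

```bash
python3 - <<'E'
from h import *
s=env.read_state(); print(s["tcp_pos"],s["eef_rot"],s["contact_force"])
w=save("wrist","w3"); t=save("top","top3"); sc=save("scene","sc3")
o=np.hstack([cv2.resize(w,(400,300)),cv2.resize(t[110:290,320:560],(400,300))])
o2=np.hstack([cv2.resize(sc[210:390,170:410],(400,300)),np.zeros((300,400,3),np.uint8)])
cv2.imwrite("pics/m3.png",np.vstack([o,o2])[:,:,::-1])
E
```

```text
[ 654.06950059 -206.33842357  151.12869362] [-3.14119560e+00  9.66121499e-04 -2.79163299e-01] [ 0.38516857  0.66406516 -2.71670371]
```

View pics/m3.png

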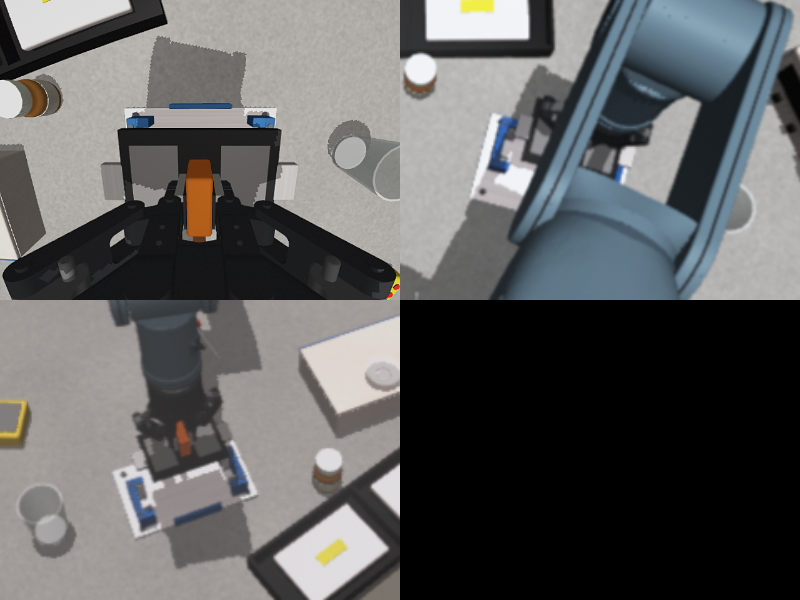

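Wrist view: the plate in the hand, with the lip and the towers' +x ends visible beyond it and roughly symmetric about the plate. I'll measure both numerically.

```bash
python3 - <<'E'
from h import *
cal=env.get_calibration("wrist"); im=cv2.imread("pics/w3.png"); hsv=cv2.cvtColor(im,cv2.COLOR_BGR2HSV)
yaw=-0.280; ex=np.array([np.cos(yaw),np.sin(yaw)]); ey=np.array([-ex[1],ex[0]]); seat=np.array([653.6,-208.1])
loc=lambda px,z:(lambda d:np.round([d@ex,d@ey],1))(at_z("wrist",px,z,cal)[:2]-seat)
b=((hsv[...,0]>95)&(hsv[...,0]<130)&(hsv[...,1]>120)&(hsv[...,2]>60)).astype(np.uint8)
cs,_=cv2.findContours(b,cv2.RETR_EXTERNAL,cv2.CHAIN_APPROX_NONE)
for c in sorted(cs,key=cv2.contourArea)[::-1][:3]:
    x,y,w,h=cv2.boundingRect(c); print("blue",(x,y,w,h),[(z,loc((x,y),z),loc((x+w-1,y),z)) for z in(42,16)])
g=cv2.cvtColor(im,cv2.COLOR_BGR2GRAY).astype(int)
for col in(220,260,300,360,400,430):
    r=[i for i in range(185,235) if g[i,col]<60][:1]; print("back edge",col,r,[loc((col,q),147) for q in r])
print("rows around ears")
for r in(270,285,300):
    d=np.abs(np.diff(g[r])); L=[i for i in range(140,200) if d[i]>18]; R=[i for i in range(440,500) if d[i]>18]
    print(r,[(i,loc((i,r),147)[1]) for i in L],[(i,loc((i,r),147)[1]) for i in R])
cv2.imwrite("pics/w3c.png",cv2.resize(im[150:340,140:500],(800,422),interpolation=2))
E
```

```text
blue (271, 166, 100, 8) [(42, array([55.2, 36.2]), array([ 55.2, -37.9])), (16, array([54.1, 39.9]), array([ 54.1, -41.9]))]
blue (400, 185, 40, 20) [(42, array([ 41.2, -61.3]), array([ 41.4, -91.3])), (16, array([ 38.6, -67.7]), array([  38.9, -100.8]))]
blue (202, 186, 41, 19) [(42, array([40.5, 89.6]), array([40.4, 58.8])), (16, array([37.9, 98.8]), array([37.7, 64.8]))]
back edge 220 [185] [array([51.5, 44.4])]
back edge 260 [205] [array([42.5, 26.9])]
back edge 300 [205] [array([42.5,  8.9])]
back edge 360 [205] [array([ 42.5, -18.1])]
back edge 400 [185] [array([ 51.5, -35.6])]
back edge 430 [186] [array([ 51.1, -49.1])]
rows around ears
270 [(161, np.float64(76.2)), (162, np.float64(75.7)), (194, np.float64(60.0)), (195, np.float64(59.5))] [(442, np.float64(-58.4)), (450, np.float64(-62.3)), (451, np.float64(-62.7))]
285 [(162, np.float64(76.7)), (195, np.float64(60.3)), (196, np.float64(59.8))] [(440, np.float64(-58.2)), (441, np.float64(-58.7)), (445, np.float64(-60.6))]
300 [(164, np.float64(76.7)), (165, np.float64(76.2)), (197, np.float64(60.1)), (198, np.float64(59.6))] []
```

View pics/w3c.png

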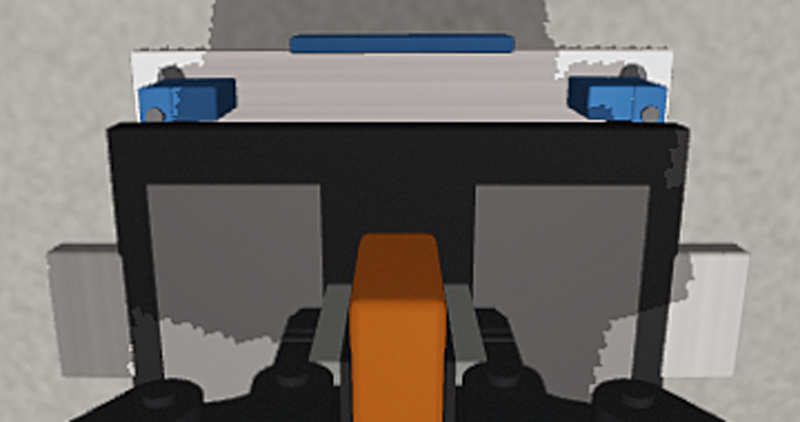

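By the same camera, the plate sits about 1.5 mm too far to +y and 0.8 mm too far to -x of the bracket. I'll correct that and go down to just above the clips.

carry_out([
  {"rx": 0,"ry": 0,"rz": 0,"x": 0.08,"y": 0.15,"z": 3,"jaw": 0},
  {"rx": 0,"ry": 0,"rz": 0,"x": 0,"y": 0,"z": 4,"jaw": 0},
  {"rx": 0,"ry": 0,"rz": 0,"x": 0,"y": 0,"z": 2,"jaw": 0},
  {"rx": 0,"ry": 0,"rz": 0,"x": 0,"y": 0,"z": 1,"jaw": 0},
  {"rx": 0,"ry": 0,"rz": 0,"x": 0,"y": 0,"z": 0,"jaw": 0},
])

```text
t: 12.45
tcp_pos: [654.8, -209.0, 51.1]
eef_rot: [-3.141, 0.001, -0.28]
contact_force: [-0.2, 0.7, -3.5]
grip_width: 0.182
gripper_force: 59.1
```

carry_out([
  {"rx": 0,"ry": 0,"rz": 0,"x": 0,"y": 0,"z": 0.5,"jaw": 0},
  {"rx": 0,"ry": 0,"rz": 0,"x": 0,"y": 0,"z": 0,"jaw": 0},
])

```text
t: 12.7
tcp_pos: [655.2, -209.3, 46.9]
eef_rot: [3.141, -0.001, -0.28]
contact_force: [0.1, -0.4, -2.6]
grip_width: 0.177
gripper_force: 59.1
```

```bash
python3 - <<'E'
from h import *
P=[]
cal=env.get_calibration("wrist")
for i in range(6):
    im=env.read_camera("wrist"); P.append(env.read_state()["tcp_pos"])
P=np.array(P);print(P.round(1),P.mean(0)); cv2.imwrite("pics/w4.png",im[:,:,::-1]); cv2.imwrite("pics/w4c.png",cv2.resize(im[:,:,::-1][130:370,120:520],(800,480),interpolation=2))
E
```

```text
[[ 655.2 -209.4   47. ]
 [ 655.2 -209.4   47. ]
 [ 655.2 -209.4   46.9]
 [ 655.1 -209.4   46.8]
 [ 655.1 -209.4   46.8]
 [ 655.  -209.3   46.7]] [ 655.11800324 -209.36046488   46.85517314]
```

View pics/w4c.png

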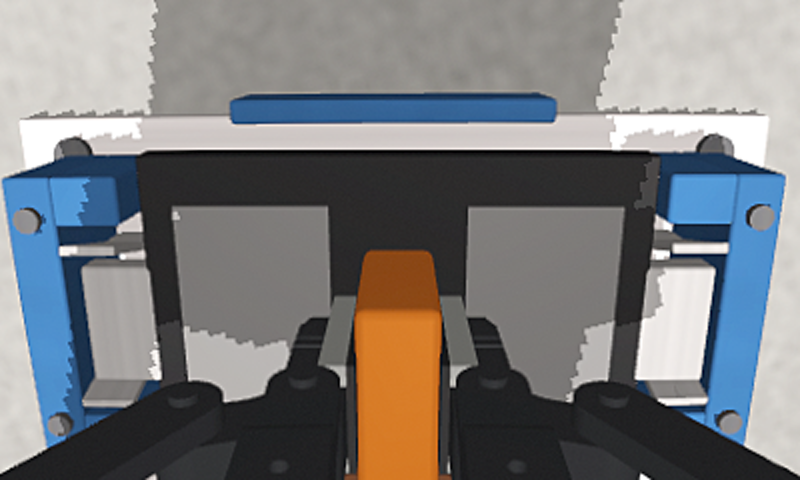

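The ears sit between the clips. The end gaps are about equal (right about 0.5 mm tighter), and in x the plate is about 0.7 mm too far to +x. I'll correct that slightly and press down.

carry_out([
  {"rx": 0,"ry": 0,"rz": 0,"x": -0.07,"y": -0.05,"z": 0.3,"jaw": 0},
  {"rx": 0,"ry": 0,"rz": 0,"x": 0,"y": 0,"z": 0.5,"jaw": 0},
  {"rx": 0,"ry": 0,"rz": 0,"x": 0,"y": 0,"z": 0.4,"jaw": 0},
  {"rx": 0,"ry": 0,"rz": 0,"x": 0,"y": 0,"z": 0.3,"jaw": 0},
  {"rx": 0,"ry": 0,"rz": 0,"x": 0,"y": 0,"z": 0,"jaw": 0},
])

```text
t: 13.62
tcp_pos: [654.8, -209.0, 31.6]
eef_rot: [3.141, -0.001, -0.28]
contact_force: [1.4, -2.1, 0.8]
grip_width: 0.179
gripper_force: 59.8
```

carry_out([
  {"rx": 0,"ry": 0,"rz": 0,"x": 0,"y": 0,"z": 0.4,"jaw": 0},
  {"rx": 0,"ry": 0,"rz": 0,"x": 0,"y": 0,"z": 0.3,"jaw": 0},
  {"rx": 0,"ry": 0,"rz": 0,"x": 0,"y": 0,"z": 0,"jaw": 0},
])

```text
t: 14.0
tcp_pos: [654.5, -208.6, 23.8]
eef_rot: [3.142, -0.0, -0.28]
contact_force: [3.9, -1.6, -1.0]
grip_width: 0.176
gripper_force: 59.6
```

carry_out([
  {"rx": 0,"ry": 0,"rz": 0,"x": 0,"y": 0,"z": 0.3,"jaw": 0},
  {"rx": 0,"ry": 0,"rz": 0,"x": 0,"y": 0,"z": 0.2,"jaw": 0},
  {"rx": 0,"ry": 0,"rz": 0,"x": 0,"y": 0,"z": 0,"jaw": 0},
])

```text
t: 14.38
tcp_pos: [654.6, -208.7, 20.3]
eef_rot: [3.141, -0.001, -0.28]
contact_force: [0.1, -0.2, 7.0]
grip_width: 0.179
gripper_force: 60.7
```

carry_out([
  {"rx": 0,"ry": 0,"rz": 0,"x": 0,"y": 0,"z": 0.2,"jaw": 0},
  {"rx": 0,"ry": 0,"rz": 0,"x": 0,"y": 0,"z": 0.2,"jaw": 0},
  {"rx": 0,"ry": 0,"rz": 0,"x": 0,"y": 0,"z": 0,"jaw": 0},
])

```text
t: 14.75
tcp_pos: [654.7, -208.7, 20.2]
eef_rot: [3.141, -0.002, -0.28]
contact_force: [-7.4, 3.7, 28.6]
grip_width: 0.181
gripper_force: 63.9
```

Firm stop at TCP z 20.2, where home should be. I'll relieve the push, open and retreat.

carry_out([
  {"rx": 0,"ry": 0,"rz": 0,"x": 0,"y": 0,"z": -0.4,"jaw": 0},
  {"rx": 0,"ry": 0,"rz": 0,"x": 0,"y": 0,"z": 0,"jaw": 100},
  {"rx": 0,"ry": 0,"rz": 0,"x": 0,"y": 0,"z": 0,"jaw": 100},
  {"rx": 0,"ry": 0,"rz": 0,"x": 0,"y": 0,"z": 0,"jaw": 100},
  {"rx": 0,"ry": 0,"rz": 0,"x": 0,"y": 0,"z": 0,"jaw": 100},
])

```text
t: 15.38
tcp_pos: [654.0, -208.4, 18.8]
eef_rot: [-3.141, 0.001, -0.28]
contact_force: [-0.2, 0.4, -0.5]
grip_width: 0.992
gripper_force: 0.0
```

carry_out([
  {"rx": 0,"ry": 0,"rz": 0,"x": 0,"y": 0,"z": -2,"jaw": 100},
  {"rx": 0,"ry": 0,"rz": 0,"x": 0,"y": 0,"z": -4,"jaw": 100},
  {"rx": 0,"ry": 0,"rz": 0,"x": 0,"y": 0,"z": -5,"jaw": 100},
  {"rx": 0,"ry": 0,"rz": 0,"x": -5,"y": 0,"z": -3,"jaw": 100},
  {"rx": 0,"ry": 0,"rz": 0,"x": -5,"y": 0,"z": 0,"jaw": 100},
])

```text
t: 16.0
tcp_pos: [559.5, -181.8, 164.2]
eef_rot: [3.14, -0.008, -0.28]
contact_force: [-0.1, -0.0, 0.7]
grip_width: 1.001
gripper_force: 0.0
```

carry_out([
  {"rx": 0,"ry": 0,"rz": 0,"x": -3,"y": 0,"z": 0,"jaw": 100},
  {"rx": 0,"ry": 0,"rz": 0,"x": 0,"y": 0,"z": 0,"jaw": 100},
  {"rx": 0,"ry": 0,"rz": 0,"x": 0,"y": 0,"z": 0,"jaw": 100},
])

```text
t: 16.38
tcp_pos: [530.5, -173.2, 160.8]
eef_rot: [3.141, -0.003, -0.28]
contact_force: [1.0, -0.1, 1.0]
grip_width: 1.003
gripper_force: 0.0
```

```bash
python3 - <<'E'
from loc import *
orange("wrist","w5",z=54,n=4)
im=cv2.imread("pics/w5.png"); sc=save("scene","sc5")[:,:,::-1]
cv2.imwrite("pics/m5.png",np.hstack([cv2.resize(im,(440,330)),cv2.resize(sc[250:385,205:351],(357,330),interpolation=2)]))
E
```

```text
wrist 54 (307, 28, 23, 68) [164.  81.  22.] [ 651.7 -208.8   15.5   43.6   73.9]
wrist 32 (307, 28, 23, 68) [164.  81.  22.] [ 656.9 -210.3   16.8   47.4   73.9]
wrist 54 (312, 123, 13, 61) [149.  87.  52.] [ 591.8 -191.6    8.7   42.9   74.1]
wrist 32 (312, 123, 13, 61) [149.  87.  52.] [ 591.8 -191.6    9.4   46.7   74.1]
wrist 54 (330, 142, 13, 42) [130.  76.  46.] [ 581.8 -202.5    9.    29.7   74.4]
wrist 32 (330, 142, 13, 42) [130.  76.  46.] [ 580.9 -203.4    9.8   32.3   74.4]
wrist 54 (294, 142, 13, 42) [138.  84.  55.] [ 589.2 -176.9    9.    29.7   73.4]
wrist 32 (294, 142, 13, 42) [138.  84.  55.] [ 588.9 -175.5    9.8   32.3   73.4]
```

View pics/m5.png

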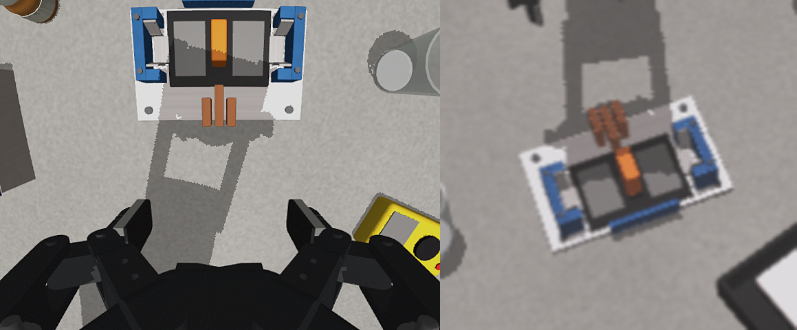

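The plate is home: both ears are in the towers, the tongue is centred between the tines, and the gripper is well clear of it. Handing in.

```bash
python3 -c "
from cell import env
print(env.sign_off())"
```

```text
the job is handed in; nothing more can be done
None
```

The plate was drawn out, let go flat on the bench, picked up by its handle and pressed home in the bracket; pictures show it seated with the tongue in the fork, and the job was handed in at about 16.5 s (no verdict came back).

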